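# Stir the beads in the blue dish

### The job

Take the red-handled stirring rod out of its stand and stir the beads in the blue dish with it: at least three full turns, anticlockwise seen from above, in a wide circle about halfway out from the dish's middle, the tip close above the floor. Keep all the beads in the dish, then put the rod back in the stand it came from so that it hangs upright with its collar down on the stand, and let go. Leave the blue-handled brush and the white dish alone, and do not shove the blue dish about.

Things in the scene. Friction and masses are not known exactly. Their poses are not given: they have to be found in the camera images.
- rod: Stirring rod to use: round white plastic shaft 12 mm in diameter with a rounded tip, under a red collar and a red handle. Origin at the centre of the lower tip, z up along the rod towards the handle. The collar is a disc 46 mm in diameter from 90 to 96 mm above the tip; the handle is a plain upright cylinder 22 mm in diameter from 96 to 151 mm above the tip. 90 g, loose; it starts upright in the stand, hanging by its collar.
- stand_hole0 (a point): Centre of the mouth of the stirring rod's stand, a fixed grey block 75 x 75 x 100 mm high with one upright round hole through it, 26 mm in diameter. This point is level with the block's flat top, 100 mm above the table; z up. A seated rod rests with its collar on the top, its tip 90 mm below this point.
- dish: Blue round ceramic dish with straight walls that holds the beads: 120 mm outer diameter, walls 4 mm thick, 55 mm high, floor 6 mm thick. Origin at the centre of its underside, z up. About 0.6 kg, loose on the table.
- brush: Bystander, not to be used: a brush of the same shape and size as the stirring rod but with a blue collar and blue handle, in a second grey stand of the same kind. Origin at its lower tip.
- dish2: Bystander, not to be used: a white dish of the same size as the blue one, with black rubber stoppers in it. Origin at the centre of its underside.
- bead0: One of five loose plastic beads lying in one layer on the floor of the blue dish: an orange ball 24 mm in diameter, 12 g. Origin at its centre; at the start about 32 mm from the dish's centre, the middle of the dish being free.
- bead1: One of five loose plastic beads lying in one layer on the floor of the blue dish: a green ball 24 mm in diameter, 12 g. Origin at its centre; at the start about 32 mm from the dish's centre, the middle of the dish being free.
- bead2: One of five loose plastic beads lying in one layer on the floor of the blue dish: an orange ball 24 mm in diameter, 12 g. Origin at its centre; at the start about 32 mm from the dish's centre, the middle of the dish being free.
- bead3: One of five loose plastic beads lying in one layer on the floor of the blue dish: a green ball 24 mm in diameter, 12 g. Origin at its centre; at the start about 32 mm from the dish's centre, the middle of the dish being free.
- bead4: One of five loose plastic beads lying in one layer on the floor of the blue dish: an orange ball 24 mm in diameter, 12 g. Origin at its centre; at the start about 32 mm from the dish's centre, the middle of the dish being free.
Things that resemble listed ones, but are neither listed nor needed, are in the scene too. What is shaped like the dish but green is not meant.

How it is judged (in metres and radians):
On the way, in this order (a step that is already met when the one before it is completed fails the run):
1. the held rod's tip, less than 24 mm above the underside of the blue dish, passes the dish's own +x side (14 mm or more out from the middle along that axis, within 12 mm sideways of it) (x of rod in the frame of dish above 0.014 m and y of rod in the frame of dish between -0.012 and 0.012 m and horizontal distance between rod and dish below 0.056 m and z of rod in the frame of dish between 0 and 0.024 m and contact force between the fingers and rod above 0.5 N), for 0.04 s.
2. the held rod's tip, less than 24 mm above the underside of the blue dish, passes the dish's own +y side (14 mm or more out from the middle along that axis, within 12 mm sideways of it) (y of rod in the frame of dish above 0.014 m and x of rod in the frame of dish between -0.012 and 0.012 m and horizontal distance between rod and dish below 0.056 m and z of rod in the frame of dish between 0 and 0.024 m and contact force between the fingers and rod above 0.5 N), for 0.04 s.
3. the held rod's tip, less than 24 mm above the underside of the blue dish, passes the dish's own -x side (14 mm or more out from the middle along that axis, within 12 mm sideways of it) (x of rod in the frame of dish below -0.014 m and y of rod in the frame of dish between -0.012 and 0.012 m and horizontal distance between rod and dish below 0.056 m and z of rod in the frame of dish between 0 and 0.024 m and contact force between the fingers and rod above 0.5 N), for 0.04 s.
4. the held rod's tip, less than 24 mm above the underside of the blue dish, passes the dish's own -y side (14 mm or more out from the middle along that axis, within 12 mm sideways of it) (y of rod in the frame of dish below -0.014 m and x of rod in the frame of dish between -0.012 and 0.012 m and horizontal distance between rod and dish below 0.056 m and z of rod in the frame of dish between 0 and 0.024 m and contact force between the fingers and rod above 0.5 N), for 0.04 s.
5. the held rod's tip, less than 24 mm above the underside of the blue dish, passes the dish's own +x side (14 mm or more out from the middle along that axis, within 12 mm sideways of it) (all of step 1), for 0.04 s.
6. the held rod's tip, less than 24 mm above the underside of the blue dish, passes the dish's own +y side (14 mm or more out from the middle along that axis, within 12 mm sideways of it) (all of step 2), for 0.04 s.
7. the held rod's tip, less than 24 mm above the underside of the blue dish, passes the dish's own -x side (14 mm or more out from the middle along that axis, within 12 mm sideways of it) (all of step 3), for 0.04 s.
8. the held rod's tip, less than 24 mm above the underside of the blue dish, passes the dish's own -y side (14 mm or more out from the middle along that axis, within 12 mm sideways of it) (all of step 4), for 0.04 s.
At the end, for the whole second after the job is handed in: Rod in its stand: within 12 mm of the hole's centre, tip at least 85 mm below the mouth, within 8 degrees of upright, at rest. All five beads in the blue dish, at least three lying over 10 mm from where they started. Blue dish upright, less than 40 mm from its start (horizontal distance between rod and stand_hole0 below 0.012 m and z of rod in the frame of stand_hole0 below -0.085 m and angle between rod's own z axis and vertical below 0.15 rad and linear speed of rod below 0.02 m/s and angle between dish's own z axis and vertical below 0.1 rad and distance of dish from where it was at the start of the episode below 0.04 m and horizontal distance between each of bead0, bead1, bead2, bead3, bead4 and dish below 0.054 m and z of bead0 in the frame of dish between 0 and 0.05 m and z of bead1 in the frame of dish between 0 and 0.05 m and z of bead2 in the frame of dish between 0 and 0.05 m and z of bead3 in the frame of dish between 0 and 0.05 m and z of bead4 in the frame of dish between 0 and 0.05 m and (distance of each of bead0, bead1, bead2 from where it was at the start of the episode above 0.01 m or distance of each of bead0, bead1, bead3 from where it was at the start of the episode above 0.01 m or distance of each of bead0, bead1, bead4 from where it was at the start of the episode above 0.01 m or distance of each of bead0, bead2, bead3 from where it was at the start of the episode above 0.01 m or distance of each of bead0, bead2, bead4 from where it was at the start of the episode above 0.01 m or distance of each of bead0, bead3, bead4 from where it was at the start of the episode above 0.01 m or distance of each of bead1, bead2, bead3 from where it was at the start of the episode above 0.01 m or distance of each of bead1, bead2, bead4 from where it was at the start of the episode above 0.01 m or distance of each of bead1, bead3, bead4 from where it was at the start of the episode above 0.01 m or distance of each of bead2, bead3, bead4 from where it was at the start of the episode above 0.01 m)); the robot touches nothing.
It fails at once if the brush is moved more than 30 mm (distance of brush from where it was at the start of the episode above 0.03 m).
It fails at once if the white dish is moved more than 30 mm (distance of dish2 from where it was at the start of the episode above 0.03 m).
It fails at once if the blue dish is moved more than 40 mm (distance of dish from where it was at the start of the episode above 0.04 m).
It also fails if it takes over 72 s, if anything falls off the work surface, if the arm or the gripper's body presses on something with over 40 N, if the wrist force passes 120 N, or if a joint passes its speed limit or range.

### The arm

A 6-joint arm with a two-finger parallel gripper is mounted at the origin on the work surface. World frame = base frame: x ahead of the robot, y to its left, z up, the work surface at z = 0. Lengths are in m, angles in degrees, forces in N, time in s.
With the tool pointing down it reaches from about 0.275 to 0.85 m from the base axis. Payload 5.2 kg.
Tool frame: the origin (TCP) lies at the very end of the fingers, on their centre line; the grasp point (between the pads) lies 19 mm behind it; x points along the fingers, z is the direction in which the jaws open and shut, and the axes are right-handed (so a half turn about x gives the same grasp; the last joint's range is limited). The gripper opens to 85 mm and grips with 20 to 120 N. Pads are 22 mm wide; open, the fingers measure 114 mm over their backs; the gripper's body (76 mm by 85 mm) begins 54 mm behind the grasp point. The pads swing forward as they close: fully open they stand 13 mm farther back than shut.
Start: joints at [-11.62, 14.817, 87.949, -0, 77.235, -11.62], TCP at [0.55, 0, 0.231] pointing down, gripper open.
Joint ranges: [-179.93, 179.93], [-52.35, 119.4], [10.71, 147.94], [-69.91, 249.91], [12.55, 155.21], [-178.61, 178.61]. Speed limits (degrees/s): [147.25, 147.25, 180, 180, 180, 180].

### API

Orientations are given as [roll, pitch, yaw] about the fixed x, y, z axes, in that order (R = Rz(yaw) Ry(pitch) Rx(roll)).
In Python, from cell import env, viewer, job gives the robot as it stands.
- The arm moves only by the tool servo_tool, never from a script. Its argument "deltas" is one flat list of numbers, 7 for each row, row after row: the shift along the world's x, y, z in cm, then the turn, a rotation vector about the world's x, y, z in degrees, then the finger opening in cm, from 0 to 8.54. In form: [dx, dy, dz, wx, wy, wz, claw, dx, dy, dz, wx, wy, wz, claw, ...]. A call has 1 to 8 rows; each row is the pose to reach, as a shift and turn from the pose commanded when the call began; what a row does not reach only later rows make up. A row lasts 1/10 s, in which the tool goes at most 50 mm and 8.59 degrees, less where a joint would pass 70% of its speed; a pose out of reach is approached as far as the arm can. A call with a gripper value outside its range is refused whole. The fingers move at their own pace and stop on an object; "force" is the grip in N (left out, the last holds). Time passes only in rows, so rows that repeat a pose let the fingers close. It gives the time, the measured TCP pose, the force and the opening at its end, in the units of the state.
- env.get_state(): the state, without advancing time (a new reading comes with each control period).
- viewer.grab_frame(name): name is "scene" or "side" or "wrist"; returns a dict with "img" (420x560x3 uint8, red, green, blue), "z_map" (420x560 float32, m along the optical axis (not along the pixel's ray), 0 where there is no reading), "K" (3x3 intrinsics, pixels), "k1" (the pictures are not rectified: a ray, as slopes to the right and down, at radius r is drawn at 1 + k1 r^2 times it, then the intrinsics apply), "T" (4x4, takes a point from camera to world coordinates). Camera axes: x right, y down, z forward; pixel columns grow to the right and rows downward; lengths in m; the calibration is good to about 2 mm. A picture is of the moment at which its call begins.
- job.finish_job(): hands the job in, once; it reports no verdict.
The state is a dict: "t": time; "joints": joint angles; "qvel": joint speeds; "joint_efforts": joint torques, N m; "tcp_pos": TCP position; "eef_rot": TCP orientation; "ft_force": force on the tool from outside, world axes, zero at the start; "ft_torque": the same for the moment, N m; "grip_width": finger opening in m.
Only numpy, scipy, OpenCV 4.12 (cv2) and the standard library are available. Lean on these libraries where they do the work, as an engineer would, in place of code of your own. Each camera call takes 0.05 s, during which the arm holds its last target.

## Working session

There is one attempt and no reset: what is moved stays moved. The work goes in short steps, Python scripts to look and compute and a tool call to move; the robot and the scene stay as the last step left them, time stands still between calls to the robot, and variables do not carry over. Pictures are saved under pics/ and viewed, and the job is handed in when it is done.

Besides the shell and the picture viewer there is one more tool, called after ">>>" as a command line: name --argument value ..., lists and objects as JSON in quotes. servo_tool: Moves the arm, as the interface text tells. Its arguments: {"type":"object","properties":{"deltas":{"type":"array"},"force":{"type":"number"}},"required":["deltas"]}

```bash
mkdir -p pics; ls; python3 - <<'E'
from cell import env, viewer, job
import cv2,numpy as np
print(env.get_state())
for n in ["scene","side","wrist"]:
    f=viewer.grab_frame(n); cv2.imwrite(f"pics/{n}0.png",f["img"][:,:,::-1]); np.savez(f"{n}0.npz",**f)
    print(n,f["K"].tolist(),f["k1"],f["T"].round(3).tolist())
E
```

```text
pics
{'t': 0.0, 'joints': array([-1.16190779e+01,  1.48575610e+01,  8.80116704e+01, -5.43567976e-04,
        7.72358760e+01, -1.16200902e+01]), 'qvel': array([ 0.10862458,  0.01188305, -0.05552996, -0.01157382,  0.04391333,
        0.03091798]), 'joint_efforts': array([ 1.06436883e-04, -4.46029150e+01, -2.90570551e+01, -7.42485804e-05,
        1.18754001e-02, -2.51378208e-05]), 'tcp_pos': array([5.49459887e-01, 1.36047221e-04, 2.30486510e-01]), 'eef_rot': array([168.66877234,  89.89489124, 168.66990527]), 'ft_force': array([0.76182657, 0.26321907, 0.8551859 ]), 'ft_torque': array([0.03992662, 0.00339291, 0.01627394]), 'grip_width': 0.08539062075518683}
scene [[393.72557024196175, 0.0, 283.19542006046066], [0.0, 393.72557024196175, 209.2902009518525], [0.0, 0.0, 1.0]] -0.08672292438893278 [[-0.755, 0.484, -0.442, 0.883], [0.655, 0.564, -0.502, 0.413], [0.006, -0.669, -0.743, 0.687], [0.0, 0.0, 0.0, 1.0]]
side [[390.45393876148677, 0.0, 280.53323466426866], [0.0, 390.45393876148677, 207.6524750432434], [0.0, 0.0, 1.0]] 0.03609800878588079 [[-0.82, -0.322, 0.473, 0.139], [-0.572, 0.434, -0.696, 0.568], [0.019, -0.841, -0.54, 0.529], [0.0, 0.0, 0.0, 1.0]]
wrist [[296.6966173908432, 0.0, 282.9426815014522], [0.0, 296.6966173908432, 207.7984449671711], [0.0, 0.0, 1.0]] -0.009827564748581675 [[1.0, 0.0, -0.002, 0.55], [-0.001, -0.951, -0.31, 0.081], [-0.002, 0.31, -0.951, 0.373], [0.0, 0.0, 0.0, 1.0]]
```

View pics/scene0.png

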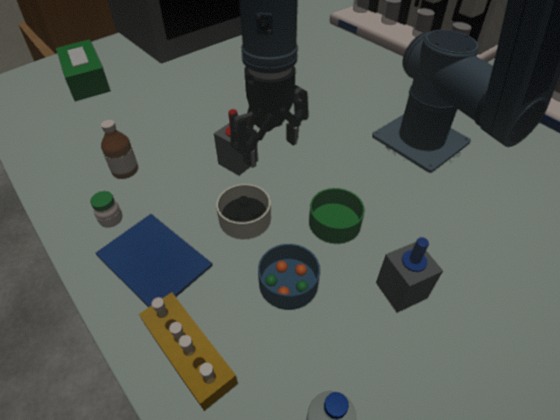

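View pics/side0.png

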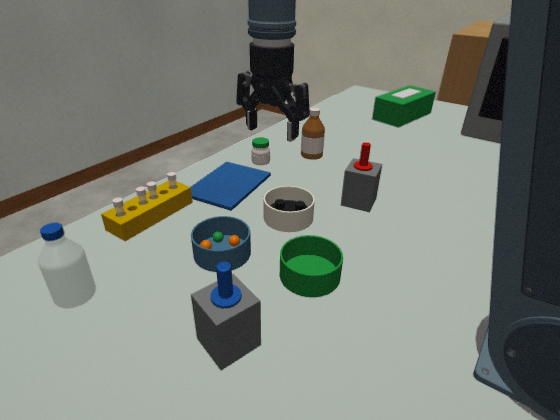

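View pics/wrist0.png

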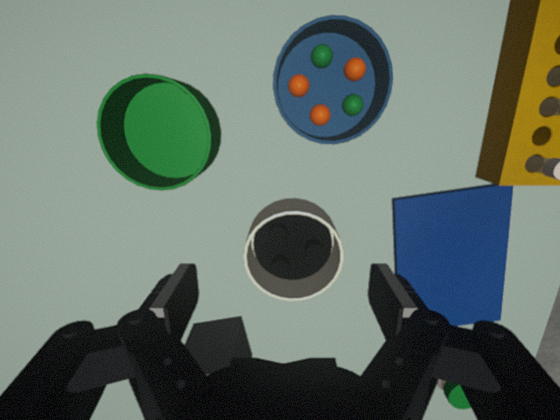

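The thing to pick is the red-handled rod at scene (233,118) / side (364,155). Lookalikes are the blue brush at scene (417,252) / side (225,285), and the white and green dishes and the blue bottle cap. The blue dish is at scene (289,277) and wrist (333,80).

```bash
cat > h.py <<'E'
import numpy as np,cv2
def rays(f,uv):
    K=f["K"];k=float(f["k1"]);uv=np.asarray(uv,float)
    d=np.stack([(uv[:,0]-K[0,2])/K[0,0],(uv[:,1]-K[1,2])/K[1,1]],1);s=d.copy()
    for _ in range(20): s=d/(1+k*(s**2).sum(1,keepdims=True))
    return np.c_[s,np.ones(len(s))]
def atdepth(f,uv):
    uv=np.asarray(uv);z=f["z_map"][uv[:,1].astype(int),uv[:,0].astype(int)]
    ok=z>0; return (rays(f,uv[ok])*z[ok,None])@f["T"][:3,:3].T+f["T"][:3,3]
def atz(f,uv,z):
    d=rays(f,uv)@f["T"][:3,:3].T;o=f["T"][:3,3]
    return o+d*((z-o[2])/d[:,2])[:,None]
def circ(p):
    A=np.c_[2*p[:,:2],np.ones(len(p))];b=(p[:,:2]**2).sum(1)
    s=np.linalg.lstsq(A,b,rcond=None)[0];return s[0],s[1],np.sqrt(s[2]+s[0]**2+s[1]**2)
def proj(f,P):
    P=np.asarray(P,float);c=(P-f["T"][:3,3])@f["T"][:3,:3];s=c[:,:2]/c[:,2:]
    s=s*(1+float(f["k1"])*(s**2).sum(1,keepdims=True));return s@f["K"][:2,:2].T+f["K"][:2,2]
E
python3 - <<'E'
from h import *
for n in ["scene","side"]:
    f=dict(np.load(f"{n}0.npz"));im=f["img"].astype(int)
    m=(im[...,0]>2.2*im[...,1])&(im[...,0]>2.2*im[...,2])&(im[...,0]>60)
    v,u=np.nonzero(m);b=(225,105,245,142) if n=="scene" else (345,135,385,175)
    s=(u>=b[0])&(u<b[2])&(v>=b[1])&(v<b[3]);p=atdepth(f,np.c_[u[s],v[s]])
    print(n,s.sum(),u[s].min(),u[s].max(),v[s].min(),v[s].max(),p.mean(0),p.min(0),p.max(0))
    h=p[p[:,2]>.115];print("handle",len(h),np.median(h,0)); 
    c=p[p[:,2]<.112]
    if len(c): print("collar",len(c),c.mean(0),(c.min(0)+c.max(0))/2)
    img=f["img"][b[1]-15:b[3]+45,b[0]-30:b[2]+30,::-1]
    cv2.imwrite(f"pics/crop_{n}.png",cv2.resize(img,None,fx=6,fy=6,interpolation=cv2.INTER_CUBIC))
# dish floor by bluish colour near; rim height points
f=dict(np.load("wrist0.npz"))
v,u=np.mgrid[0:160,260:405];p=atdepth(f,np.c_[u.ravel(),v.ravel()])
r=p[(p[:,2]>.050)&(p[:,2]<.060)];print("rim wrist",len(r),circ(r))
f=dict(np.load("scene0.npz"))
v,u=np.mgrid[235:310,250:330];p=atdepth(f,np.c_[u.ravel(),v.ravel()])
r=p[(p[:,2]>.050)&(p[:,2]<.060)];print("rim scene",len(r),circ(r))
E
```

```text
scene 62 226 236 110 135 [ 0.46875042 -0.25297466  0.13119863] [ 0.45099658 -0.27643796  0.1016716 ] [ 0.61065722 -0.01268104  0.34631431]
handle 27 [ 0.45990656 -0.25107546  0.1604093 ]
collar 35 [ 0.47113113 -0.26083604  0.10489139] [ 0.46889728 -0.26109845  0.10478872]
side 292 354 372 143 170 [ 0.45542527 -0.24713968  0.12604005] [ 0.43641348 -0.27422389  0.10198046] [ 0.47969479 -0.23161188  0.16352676]
handle 161 [ 0.45522087 -0.24634549  0.14160794]
collar 119 [ 0.45514702 -0.24682712  0.10670291] [ 0.45805414 -0.25291788  0.10669136]
rim wrist 1828 (np.float64(0.597962966503452), np.float64(0.1076783203811924), np.float64(0.05736578821138517))
rim scene 428 (np.float64(0.5982604073931346), np.float64(0.10760047239947407), np.float64(0.057601351885453886))
```

View pics/crop_side.png

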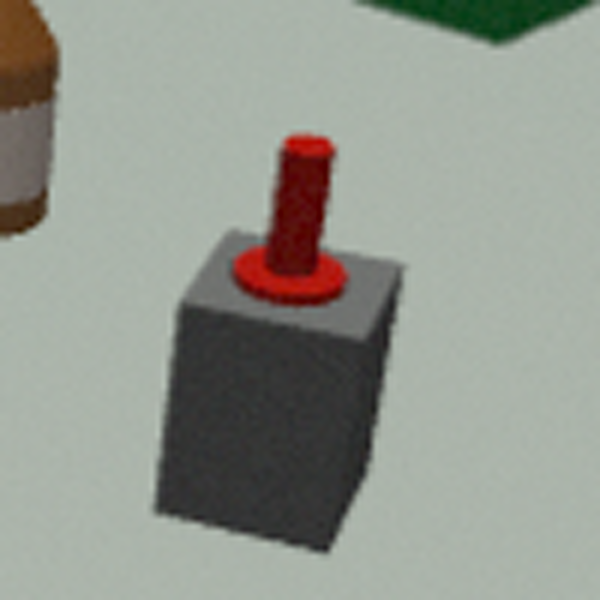

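```bash
python3 - <<'E'
from h import *
f=dict(np.load("side0.npz"));im=f["img"].astype(int)
m=(im[...,0]>2.2*im[...,1])&(im[...,0]>2.2*im[...,2])&(im[...,0]>60)
v,u=np.nonzero(m);s=(u>=345)&(u<385)&(v>=135)&(v<175)
p=atdepth(f,np.c_[u[s],v[s]])
h=p[(p[:,2]>.113)&(p[:,2]<.157)]; print(circ(h))
from scipy.optimize import least_squares
print(least_squares(lambda q:np.hypot(h[:,0]-q[0],h[:,1]-q[1])-.011,[.458,-.253],loss="soft_l1",f_scale=.002).x)
c=p[(p[:,2]>.103)&(p[:,2]<.109)];print(cv2.minEnclosingCircle(c[:,:2].astype(np.float32)))
f2=f;v,u=np.mgrid[150:200,335:395];p=atdepth(f,np.c_[u.ravel(),v.ravel()])
t=p[(abs(p[:,2]-.1)<.004)];print(len(t),cv2.minAreaRect(t[:,:2].astype(np.float32)))
# overlay
for n in("side","scene"):
  f=dict(np.load(n+"0.npz"));a=np.linspace(0,6.28,60)
  I=cv2.resize(f["img"][:,:,::-1],None,fx=4,fy=4,interpolation=cv2.INTER_CUBIC)
  for r,z in((.023,.106),(.011,.161),(.011,.106)):
    q=proj(f,np.c_[.458+r*np.cos(a),-.253+r*np.sin(a),0*a+z])
    for x,y in q: cv2.circle(I,(int(4*x+2),int(4*y+2)),1,(0,255,255),-1)
  c=proj(f,[[.458,-.253,.12]])[0]*4;x,y=map(int,c)
  cv2.imwrite(f"pics/ov_{n}.png",cv2.resize(I[max(0,y-120):y+120,x-150:x+150],None,fx=2,fy=2))
E
```

```text
(np.float64(0.45752830078957196), np.float64(-0.25133498686467937), np.float64(0.0077471839438364885))
[ 0.45930639 -0.25517119]
((0.45861655473709106, -0.25496792793273926), 0.024235207587480545)
344 ((0.45706412196159363, -0.2554195523262024), (0.0751471146941185, 0.0807579979300499), 10.143391609191895)
```

The close crop confirms a red collar and handle in a grey stand. The rod is near (0.4585, -0.254). Next I move near it and look with the wrist camera.

>>> servo_tool --deltas '[-1.2, -3, 1, 0, 0, 0, 8.5, -2.4, -6, 2, 0, 0, 0, 8.5, -3.6, -9, 2, 0, 0, 0, 8.5, -4.8, -12, 2, 0, 0, 0, 8.5, -6, -15, 2, 0, 0, 0, 8.5, -7.2, -18, 2, 0, 0, 0, 8.5, -8.4, -20, 2, 0, 0, 0, 8.5, -9.1, -21, 2, 0, 0, 0, 8.5]' --force 60

```text
t: 0.95
tcp_pos: [0.458, -0.2115, 0.251]
eef_rot: [171.3, 90.0, 171.2]
ft_force: [-0.2, 0.6, -0.0]
grip_width: 0.0851
```

```bash
cat > look.py <<'E'
import sys
from cell import env, viewer
from h import *
n,tag=sys.argv[1:3]
f=viewer.grab_frame(n);np.savez(f"{tag}.npz",**f);cv2.imwrite(f"pics/{tag}.png",f["img"][:,:,::-1])
s=env.get_state();print(s["t"],s["tcp_pos"],s["eef_rot"],s["ft_force"],s["grip_width"])
E
python3 look.py wrist w1; python3 - <<'E'
from h import *
f=dict(np.load("w1.npz"));im=f["img"].astype(int)
m=(im[...,0]>2.2*im[...,1])&(im[...,0]>2.2*im[...,2])&(im[...,0]>60)
v,u=np.nonzero(m);p=atdepth(f,np.c_[u,v]);print(len(u),u.mean(),v.mean())
c=p[(p[:,2]>.102)&(p[:,2]<.11)];t=p[(p[:,2]>.155)&(p[:,2]<.167)]
for q in(c,t):
  if len(q): print(len(q),np.median(q[:,2]),cv2.minEnclosingCircle(q[:,:2].astype(np.float32)),q.mean(0))
E
```

```text
1.0 [ 0.45749378 -0.21206679  0.25099367] [-159.4907272    89.91737661 -159.61151772] [-1.52126839 -1.10574585  0.09346673] 0.08520616818534
1266 282.5529225908373 238.45813586097947
763 0.10581702814466576 ((0.4576331377029419, -0.25348979234695435), 0.022657355293631554) [ 0.45708301 -0.2479766   0.10587993]
384 0.16065624622871086 ((0.45754697918891907, -0.25276264548301697), 0.01070014201104641) [ 0.4574884  -0.25242858  0.16060837]
```

View pics/w1.png

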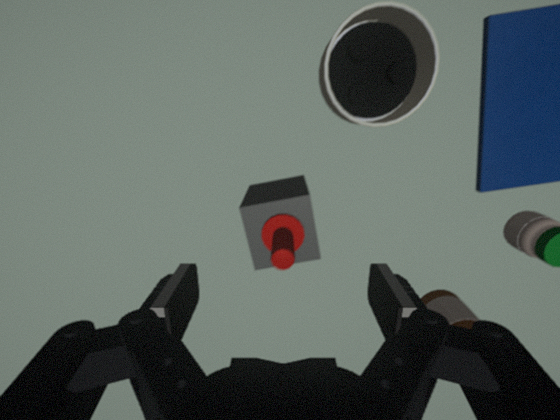

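The wrist view shows the collar at (283,232) and the handle top at (283,259), which puts the rod at (0.4576, -0.253). A brown bottle near (450,310) needs a clearance check.

```bash
python3 - <<'E'
from h import *
for n,b in(("side0",(298,105,330,160)),("scene0",(98,120,140,180))):
  f=dict(np.load(n+".npz"));v,u=np.mgrid[b[1]:b[3],b[0]:b[2]];p=atdepth(f,np.c_[u.ravel(),v.ravel()])
  p=p[p[:,2]>.02];print(n,np.percentile(p,[2,50,98],axis=0).round(3).tolist())
E
```

```text
side0 [[0.477, -0.433, 0.024], [0.682, -0.398, 0.093], [0.722, 0.012, 0.313]]
scene0 [[0.67, -0.43, 0.023], [0.704, -0.401, 0.088], [0.733, -0.387, 0.149]]
```

>>> servo_tool --deltas '[0, -2.1, 0, 0, 0, 0, 8.5, 0, -4.1, 0, 0, 0, 0, 8.5, 0, -4.1, -3, 0, 0, 0, 8.5, 0, -4.1, -6, 0, 0, 0, 8.5, 0, -4.1, -9, 0, 0, 0, 8.5, 0, -4.1, -11.5, 0, 0, 0, 8.5, 0, -4.1, -13, 0, 0, 0, 8.5, 0, -4.1, -13.8, 0, 0, 0, 8.5]' --force 60

```text
t: 1.8
tcp_pos: [0.4587, -0.2493, 0.1116]
eef_rot: [130.9, 89.8, 131.0]
ft_force: [0.4, 0.2, -0.5]
grip_width: 0.0852
```

```bash
python3 look.py wrist w2;python3 look.py side s2
```

```text
1.85 [ 0.45848294 -0.24937882  0.1111848 ] [133.04775213  89.79468768 133.08473128] [-0.92432249  0.43024954 -0.90450526] 0.08505740913486139
1.9 [ 0.45883531 -0.24983038  0.11236022] [131.72818925  89.86773841 131.76743563] [ 0.2849726  -0.18700312  1.02928308] 0.08501460201770283
```

View pics/s2.png

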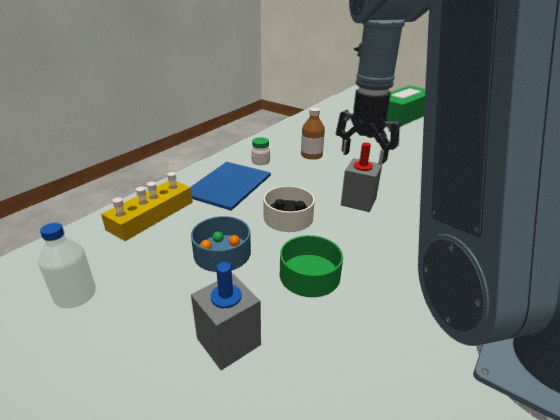

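View pics/w2.png

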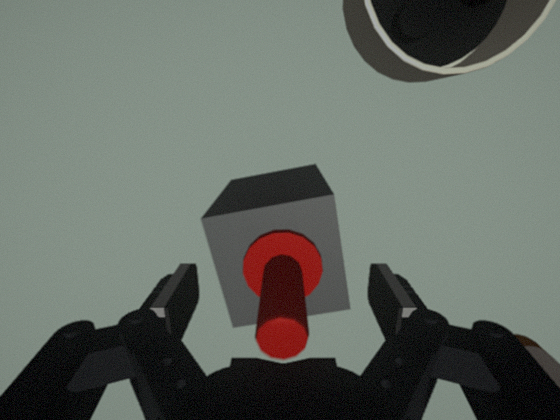

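The handle sits centred between the pads, with the collar at wrist (283,263). I shift 2.5 mm in -y, then close.

>>> servo_tool --deltas '[0, -0.25, 0.1, 0, 0, 0, 8.5, 0, -0.25, 0.1, 0, 0, 0, 5, 0, -0.25, 0.1, 0, 0, 0, 3, 0, -0.25, 0.1, 0, 0, 0, 1.5, 0, -0.25, 0.1, 0, 0, 0, 1.5, 0, -0.25, 0.1, 0, 0, 0, 1.5, 0, -0.25, 0.1, 0, 0, 0, 1.5, 0, -0.25, 0.1, 0, 0, 0, 1.5]' --force 60

```text
t: 2.7
tcp_pos: [0.4591, -0.2537, 0.1147]
eef_rot: [-53.5, 90.0, -53.5]
ft_force: [-1.6, 0.0, 4.3]
grip_width: 0.0205
```

```bash
python3 look.py wrist w3
```

```text
2.75 [ 0.45913193 -0.25365262  0.1147193 ] [-50.75926941  89.96418    -50.75794575] [-0.8585224   1.18632994  4.93763586] 0.020778128187378404
```

View pics/w3.png

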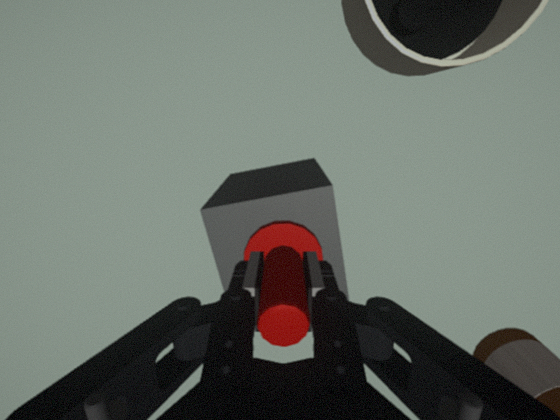

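Gripped at 20.5 mm. Lifting.

>>> servo_tool --deltas '[0, 0, 1, 0, 0, 0, 1.5, 0, 0, 3, 0, 0, 0, 1.5, 0, 0, 5.5, 0, 0, 0, 1.5, 0, 0, 8, 0, 0, 0, 1.5, 0, 0, 10.5, 0, 0, 0, 1.5, 0, 0, 12.5, 0, 0, 0, 1.5, 0, 0, 13, 0, 0, 0, 1.5, 0, 0, 13, 0, 0, 0, 1.5]' --force 80

```text
t: 3.55
tcp_pos: [0.4592, -0.2536, 0.2448]
eef_rot: [-39.5, 89.9, -39.5]
ft_force: [-0.6, 0.4, -1.3]
grip_width: 0.0205
```

```bash
python3 look.py side s4; python3 look.py wrist w4; python3 - <<'E'
import cv2
a=cv2.imread("pics/s4.png")[60:230,280:450];b=cv2.imread("pics/w4.png")
cv2.imwrite("pics/c4.png",cv2.resize(a,None,fx=3.5,fy=3.5,interpolation=2))
E
```

```text
3.6 [ 0.45874506 -0.25320662  0.2437415 ] [133.77350593  89.95633611 133.77364199] [-0.77861023 -0.35373962 -1.58399971] 0.0204214306187648
3.65 [ 0.45845818 -0.2529681   0.24311644] [137.89321177  89.87886431 137.894711  ] [-0.33665743 -0.95298596 -1.0573101 ] 0.02041836117718563
```

View pics/c4.png

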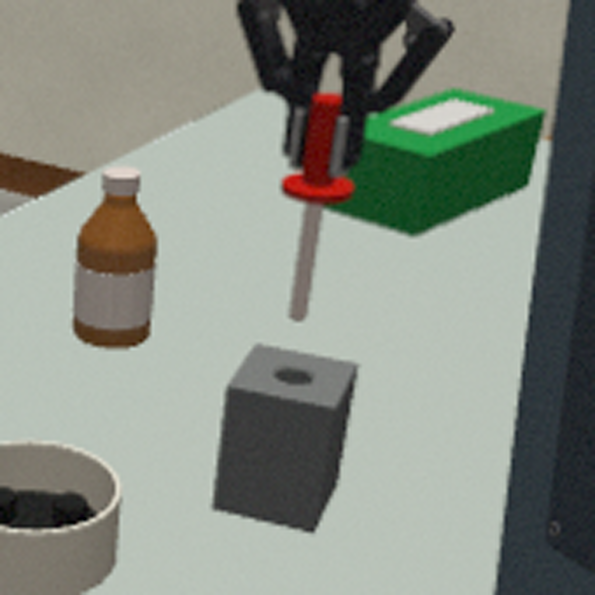

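View pics/w4.png

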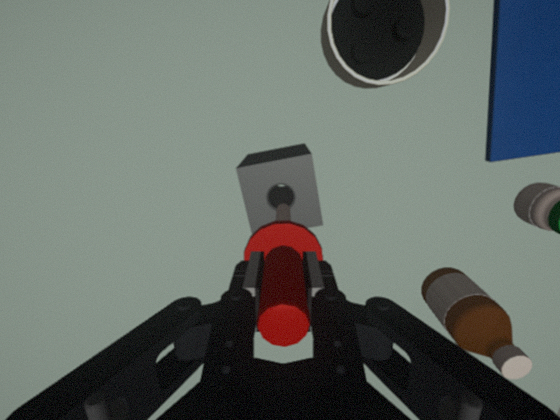

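The side crop shows the rod hanging upright in the grip, with its tip at about (298,318) in the crop, above the hole at (294,377). Measuring tip and hole.

```bash
python3 - <<'E'
from h import *
f=dict(np.load("s4.npz"))
o=np.array([280,60])
print("tip",atz(f,[o+np.array([298,316])/3.5],.141), "hole",atz(f,[o+np.array([294,377])/3.5],.1))
v,u=np.mgrid[150:185,335:390];p=atdepth(f,np.c_[u.ravel(),v.ravel()])
t=p[(abs(p[:,2]-.1)<.004)];r=cv2.minAreaRect(t[:,:2].astype(np.float32));print(len(t),r)
f=dict(np.load("w4.npz"));v,u=np.mgrid[130:245,220:340];p=atdepth(f,np.c_[u.ravel(),v.ravel()])
t=p[(abs(p[:,2]-.1)<.004)];print(len(t),cv2.minAreaRect(t[:,:2].astype(np.float32)))
im=f["img"].astype(int);m=(im[...,0]>2.2*im[...,1])&(im[...,0]>2.2*im[...,2])&(im[...,0]>60)
v,u=np.nonzero(m);p=atdepth(f,np.c_[u,v]);z=p[:,2];print(np.percentile(z,[1,99]))
t=p[z>.285];print("top",len(t),np.median(t,0)) 
c=p[(z>.230)&(z<.241)];print("collar",len(c),np.median(c[:,2]),cv2.minEnclosingCircle(c[:,:2].astype(np.float32)))
print("hole wrist",atz(f,[[281,195]],.1))
I=f["img"][130:250,210:350,::-1];cv2.imwrite("pics/c4w.png",cv2.resize(I,None,fx=5,fy=5,interpolation=2))
E
```

```text
tip [[ 0.46115044 -0.26239118  0.141     ]] hole [[ 0.45411445 -0.25380182  0.1       ]]
470 ((0.45635953545570374, -0.25367471575737), (0.07511692494153976, 0.08050616085529327), 10.227642059326172)
4237 ((0.45567354559898376, -0.25440651178359985), (0.07517238706350327, 0.07546098530292511), 10.90207576751709)
[0.2334517  0.29086288]
top 1888 [ 0.45874006 -0.25097523  0.28961817]
collar 1737 0.2348490592207891 ((0.45862701535224915, -0.25022250413894653), 0.02188926376402378)
hole wrist [[ 0.45659134 -0.2521827   0.1       ]]
```

View pics/c4w.png

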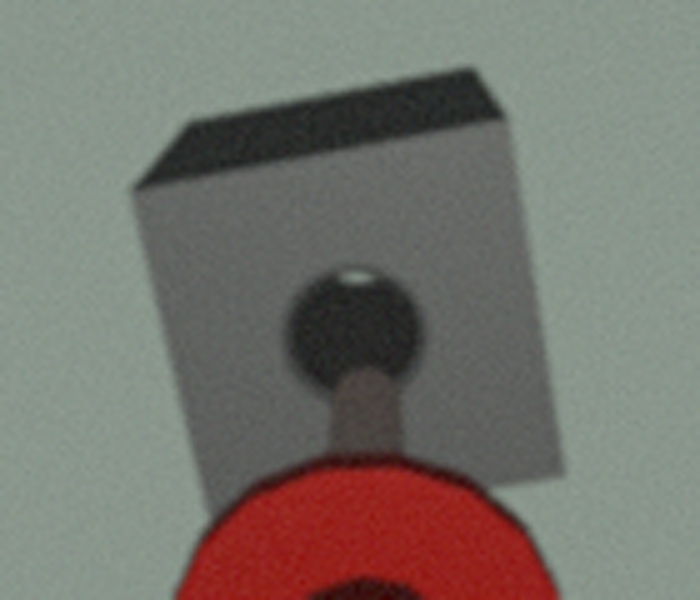

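```bash
python3 - <<'E'
from h import *
P=[[.4585,-.252,.139],[.4585,-.252,.235],[.4585,-.252,.290]]
print((proj(dict(np.load("s4.npz")),P)-[280,60])*3.5); print((proj(dict(np.load("w4.npz")),P)))
E
```

```text
[[294.72694404 324.78212093]
 [315.29308472 187.28903249]
 [328.36107839 100.58156709]]
[[282.85865121 206.78764553]
 [282.65140093 258.63932089]
 [282.38681155 324.85592108]]
```

The rod is vertical in the grip, with tip z ≈ TCP − 0.1045. Moving to above the dish.

>>> servo_tool --deltas '[0.8, 2, 0, 0, 0, 0, 1.5, 2.3, 6, 0, 0, 0, 0, 1.5, 3.9, 10, 0, 0, 0, 0, 1.5, 5.4, 14, 0, 0, 0, 0, 1.5, 7, 18, 0, 0, 0, 0, 1.5, 8.6, 22, 0, 0, 0, 0, 1.5, 10.1, 26, 0, 0, 0, 0, 1.5, 11.6, 29.5, 0, 0, 0, 0, 1.5]'

```text
t: 4.45
tcp_pos: [0.5745, 0.0438, 0.2425]
eef_rot: [169.4, 89.8, 169.4]
ft_force: [0.6, -0.3, 0.2]
grip_width: 0.02
```

>>> servo_tool --deltas '[1, 2.5, 0, 0, 0, 0, 1.5, 1.8, 4.8, 0, 0, 0, 0, 1.5, 2.3, 6, 0, 0, 0, 0, 1.5, 2.3, 6.3, 0, 0, 0, 0, 1.5, 2.3, 6.3, 0, 0, 0, 0, 1.5, 2.3, 6.3, 0, 0, 0, 0, 1.5]'

```text
t: 5.05
tcp_pos: [0.5976, 0.1034, 0.244]
eef_rot: [-146.7, 89.9, -146.7]
ft_force: [0.8, 0.5, -1.2]
grip_width: 0.0205
```

```bash
python3 look.py scene c5; python3 look.py wrist w5;  python3 - <<'E'
from h import *
a=cv2.imread("pics/c5.png")[180:330,220:360]
cv2.imwrite("pics/c5c.png",cv2.resize(a,None,fx=4,fy=4,interpolation=2))
f=dict(np.load("w5.npz"));v,u=np.mgrid[0:420,0:560];p=atdepth(f,np.c_[u.ravel(),v.ravel()])
d=np.hypot(p[:,0]-.598,p[:,1]-.1075)
r=p[(p[:,2]>.05)&(p[:,2]<.06)&(d<.075)];print("rim",len(r),circ(r))
z=p[:,2];im=f["img"].astype(int)
m=(im[...,0]>2.2*im[...,1])&(im[...,0]>2.2*im[...,2])&(im[...,0]>60)
v,u=np.nonzero(m);q=atdepth(f,np.c_[u,v])
c=q[(q[:,2]>.228)&(q[:,2]<.245)];print("collar",len(c),np.median(c[:,2]),cv2.minEnclosingCircle(c[:,:2].astype(np.float32)))
t=q[q[:,2]>.284];print("top",cv2.minEnclosingCircle(t[:,:2].astype(np.float32)))
E
```

```text
5.1 [0.5977465  0.10332396 0.24422906] [-132.08907491   89.9670727  -132.16150156] [-0.60063829 -0.52010196 -1.12799223] 0.020194871679483396
5.15 [0.59785981 0.10333296 0.24441997] [-87.4949201   89.98149419 -87.57687416] [ 0.17475844 -0.89067016 -0.48982947] 0.019941691341004732
rim 1084 (np.float64(0.5979267007081287), np.float64(0.10861079658978945), np.float64(0.05741479813017073))
collar 1890 0.23537998494306628 ((0.5977427363395691, 0.10614044219255447), 0.02182755060493946)
top ((0.5973323583602905, 0.10407489538192749), 0.011266418732702732)
```

View pics/c5c.png

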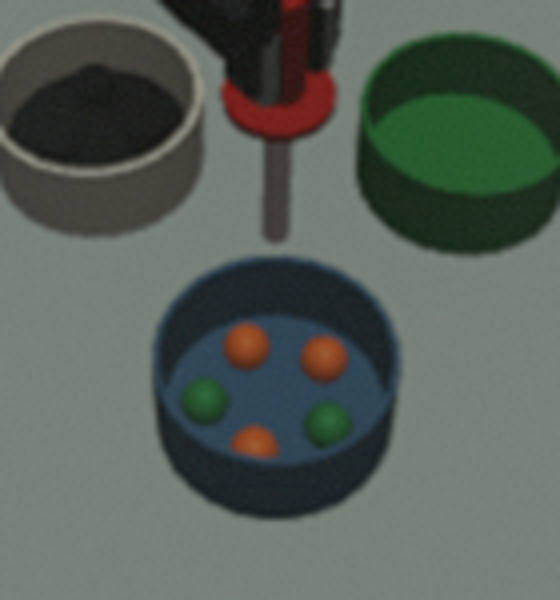

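View pics/w5.png

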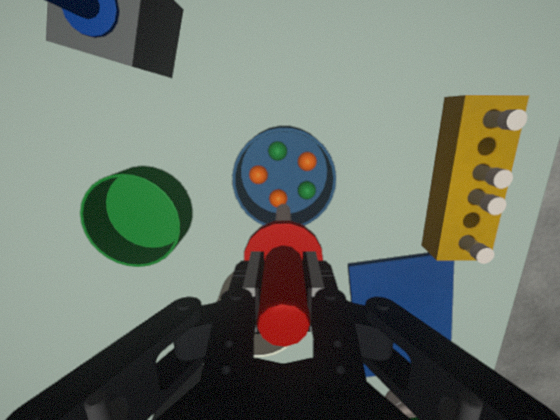

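Dish centre is (0.598, 0.108) and the rod axis is about 3 mm short in y. The middle of the dish is free, so I descend there.

>>> servo_tool --deltas '[0, 0.3, -1.5, 0, 0, 0, 1.5, 0, 0.3, -4, 0, 0, 0, 1.5, 0, 0.3, -6.5, 0, 0, 0, 1.5, 0, 0.3, -8, 0, 0, 0, 1.5, 0, 0.3, -9.5, 0, 0, 0, 1.5, 0, 0.3, -11, 0, 0, 0, 1.5, 0, 0.3, -12, 0, 0, 0, 1.5, 0, 0.3, -12.6, 0, 0, 0, 1.5]'

```text
t: 5.95
tcp_pos: [0.5976, 0.1069, 0.1176]
eef_rot: [-175.3, 89.9, -175.3]
ft_force: [-0.8, -0.3, -0.8]
grip_width: 0.0203
```

```bash
python3 look.py scene c6; python3 look.py side s6; python3 - <<'E'
from h import *
a=cv2.imread("pics/c6.png")[200:330,220:360];b=cv2.imread("pics/s6.png")[160:290,160:300]
cv2.imwrite("pics/c6c.png",cv2.resize(np.hstack([a,b]),None,fx=2.8,fy=2.8,interpolation=2))
E
```

```text
6.0 [0.59735934 0.1069929  0.11695458] [-178.85721194   89.89453662 -178.8998218 ] [-0.83240386  0.21231873 -1.56318743] 0.020216492416273803
6.05 [0.59762429 0.10710756 0.11773661] [-177.38204237   89.93155642 -177.41449765] [-0.04035605  0.48109339 -0.75996893] 0.020275317941235074
```

View pics/c6c.png

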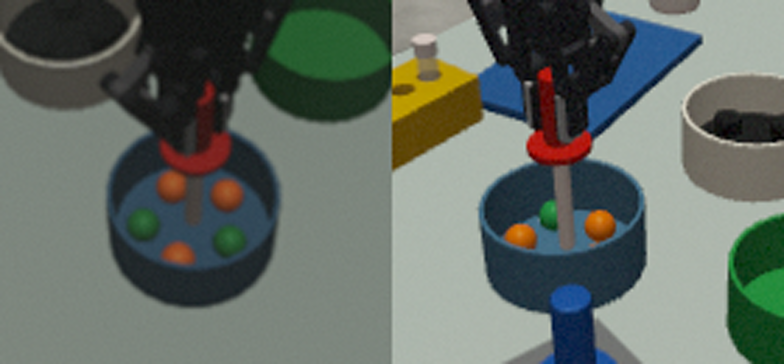

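The tip hangs in the middle of the blue dish, with the orange and green beads around it. I start the anticlockwise circle at r = 25 mm, so a bead can still pass between rod and wall without wedging. I enter through the gap at 135°.

>>> servo_tool --deltas '[-0.85, 0.85, 0, 0, 0, 0, 1.5, -1.77, 1.77, 0, 0, 0, 0, 1.5, -2.31, 0.96, 0, 0, 0, 0, 1.5, -2.5, 0, 0, 0, 0, 0, 1.5, -2.31, -0.96, 0, 0, 0, 0, 1.5, -1.77, -1.77, 0, 0, 0, 0, 1.5, -0.96, -2.31, 0, 0, 0, 0, 1.5, 0, -2.5, 0, 0, 0, 0, 1.5]'

```text
t: 6.85
tcp_pos: [0.5991, 0.0813, 0.1184]
eef_rot: [3.3, 90.0, 3.2]
ft_force: [-0.5, 2.0, 0.3]
grip_width: 0.0202
```

```bash
python3 look.py scene c7; python3 look.py side s7; python3 - <<'E'
from h import *
a=cv2.imread("pics/c7.png")[200:330,220:360];b=cv2.imread("pics/s7.png")[160:290,160:300]
cv2.imwrite("pics/c7c.png",cv2.resize(np.hstack([a,b]),None,fx=2.8,fy=2.8,interpolation=2))
E
```

```text
6.9 [0.60083169 0.08157204 0.11842266] [14.85038069 89.87136898 14.74799388] [ 1.49296213  1.55713145 -0.69604641] 0.02036194182449932
6.95 [0.59987889 0.08202297 0.11821542] [23.35339735 89.92371864 23.28199956] [ 0.54707485  1.55667449 -1.53204297] 0.0201183028806538
```

View pics/c7c.png

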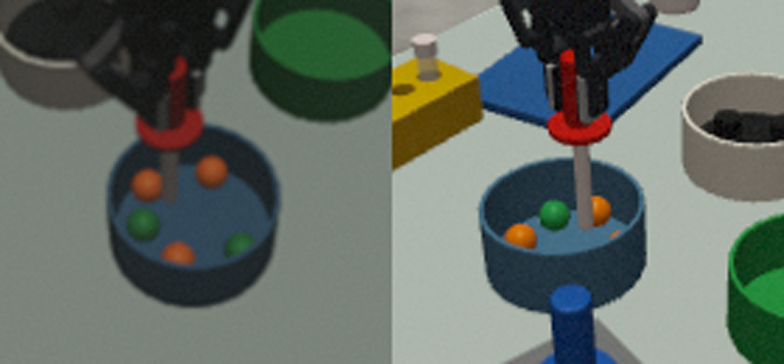

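The rod tip is on the −y side, the beads are being pushed and the dish hasn't moved. Continuing the turns.

>>> servo_tool --deltas '[0.96, 0.19, 0, 0, 0, 0, 1.5, 1.77, 0.73, 0, 0, 0, 0, 1.5, 2.31, 1.54, 0, 0, 0, 0, 1.5, 2.5, 2.5, 0, 0, 0, 0, 1.5, 2.31, 3.46, 0, 0, 0, 0, 1.5, 1.77, 4.27, 0, 0, 0, 0, 1.5, 0.96, 4.81, 0, 0, 0, 0, 1.5, 0, 5, 0, 0, 0, 0, 1.5]'

```text
t: 7.75
tcp_pos: [0.5968, 0.1334, 0.1183]
eef_rot: [177.9, 90.0, 178.0]
ft_force: [0.0, -0.4, -0.7]
grip_width: 0.02
```

>>> servo_tool --deltas '[-0.96, -0.19, 0, 0, 0, 0, 1.5, -1.77, -0.73, 0, 0, 0, 0, 1.5, -2.31, -1.54, 0, 0, 0, 0, 1.5, -2.5, -2.5, 0, 0, 0, 0, 1.5, -2.31, -3.46, 0, 0, 0, 0, 1.5, -1.77, -4.27, 0, 0, 0, 0, 1.5, -0.96, -4.81, 0, 0, 0, 0, 1.5, 0, -5, 0, 0, 0, 0, 1.5]'

```text
t: 8.55
tcp_pos: [0.5991, 0.0814, 0.1183]
eef_rot: [-58.7, 90.0, -58.8]
ft_force: [-0.5, 1.2, -1.1]
grip_width: 0.02
```

```bash
python3 look.py scene c8; python3 look.py side s8; python3 look.py wrist w8; python3 - <<'E'
from h import *
a=cv2.imread("pics/c8.png")[200:330,220:360];b=cv2.imread("pics/s8.png")[160:290,160:300]
cv2.imwrite("pics/c8c.png",cv2.resize(np.hstack([a,b]),None,fx=2.8,fy=2.8,interpolation=2))
f=dict(np.load("c8.npz"))
v,u=np.mgrid[235:310,250:330];p=atdepth(f,np.c_[u.ravel(),v.ravel()])
r=p[(p[:,2]>.050)&(p[:,2]<.060)];print("rim scene",len(r),circ(r))
E
```

```text
8.6 [0.60073941 0.08163888 0.11832336] [11.56987198 89.89087822 11.48644353] [ 2.20640595  1.47135636 -0.94898671] 0.02053667233600404
8.65 [0.59978817 0.08208818 0.11809549] [20.23815439 89.94526825 20.18398055] [ 0.67594567  0.20256018 -1.07996842] 0.020275711894905533
8.7 [0.59888572 0.08243457 0.11799817] [89.96646606 89.99025381 89.94716265] [-0.13666691 -0.05205586 -1.76136001] 0.020398028990799257
rim scene 389 (np.float64(0.5983509571322042), np.float64(0.10878841273538326), np.float64(0.05642966697120851))
```

View pics/c8c.png

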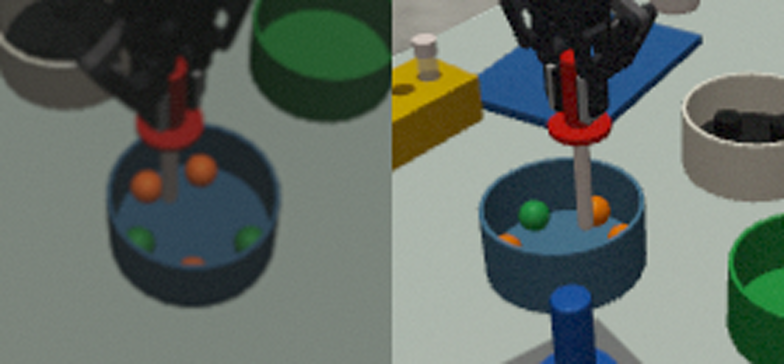

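All beads are in and the dish has moved about 1 mm. The beads have settled outward against the wall, so I widen to r = 29 mm to drag them along.

>>> servo_tool --deltas '[1.11, -0.18, 0, 0, 0, 0, 1.5, 2.05, 0.45, 0, 0, 0, 0, 1.5, 2.68, 1.39, 0, 0, 0, 0, 1.5, 2.9, 2.5, 0, 0, 0, 0, 1.5, 2.68, 3.61, 0, 0, 0, 0, 1.5, 2.05, 4.55, 0, 0, 0, 0, 1.5, 1.11, 5.18, 0, 0, 0, 0, 1.5, 0, 5.4, 0, 0, 0, 0, 1.5]'

```text
t: 9.5
tcp_pos: [0.5971, 0.1376, 0.1184]
eef_rot: [46.6, 89.9, 46.6]
ft_force: [-0.1, 0.6, -1.0]
grip_width: 0.0204
```

```bash
cat > chk.py <<'E'
import sys
from h import *
t=sys.argv[1]
a=cv2.imread(f"pics/c{t}.png")[200:330,220:360];b=cv2.imread(f"pics/s{t}.png")[160:290,160:300]
cv2.imwrite(f"pics/c{t}c.png",cv2.resize(np.hstack([a,b]),None,fx=2.8,fy=2.8,interpolation=2))
f=dict(np.load(f"c{t}.npz"))
v,u=np.mgrid[235:310,250:330];p=atdepth(f,np.c_[u.ravel(),v.ravel()])
r=p[(p[:,2]>.050)&(p[:,2]<.060)];print("rim scene",len(r),circ(r))
E
python3 look.py scene c9; python3 look.py side s9; python3 chk.py 9
```

```text
9.55 [0.59518645 0.13802231 0.1183633 ] [140.37301576  89.90249872 140.42708176] [-2.80892242e+00 -1.67063183e-03 -1.20861232e+00] 0.020302322009104107
9.6 [0.59628758 0.13761049 0.11862136] [103.8492002   89.94175116 103.89464491] [ 0.55317283  0.21256849 -1.20075424] 0.020243246862130387
rim scene 350 (np.float64(0.5989830020902779), np.float64(0.10690569910939285), np.float64(0.05658152313894682))
```

View pics/c9c.png

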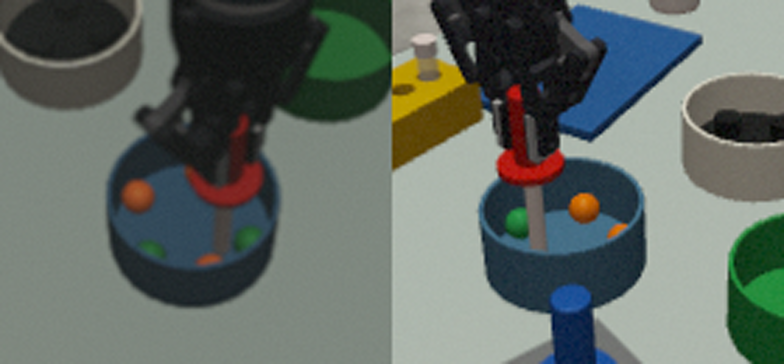

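The dish is still in place and the beads are now moving along the wall. Continuing.

>>> servo_tool --deltas '[-1.11, -0.22, 0, 0, 0, 0, 1.5, -2.05, -0.85, 0, 0, 0, 0, 1.5, -2.68, -1.79, 0, 0, 0, 0, 1.5, -2.9, -2.9, 0, 0, 0, 0, 1.5, -2.68, -4.01, 0, 0, 0, 0, 1.5, -2.05, -4.95, 0, 0, 0, 0, 1.5, -1.11, -5.58, 0, 0, 0, 0, 1.5, 0, -5.8, 0, 0, 0, 0, 1.5]'

```text
t: 10.4
tcp_pos: [0.5989, 0.0771, 0.1182]
eef_rot: [-127.4, 89.9, -127.4]
ft_force: [0.4, -0.4, -0.6]
grip_width: 0.0203
```

>>> servo_tool --deltas '[1.11, 0.22, 0, 0, 0, 0, 1.5, 2.05, 0.85, 0, 0, 0, 0, 1.5, 2.68, 1.79, 0, 0, 0, 0, 1.5, 2.9, 2.9, 0, 0, 0, 0, 1.5, 2.68, 4.01, 0, 0, 0, 0, 1.5, 2.05, 4.95, 0, 0, 0, 0, 1.5, 1.11, 5.58, 0, 0, 0, 0, 1.5, 0, 5.8, 0, 0, 0, 0, 1.5]'

```text
t: 11.2
tcp_pos: [0.5971, 0.137, 0.1185]
eef_rot: [-47.1, 89.9, -47.0]
ft_force: [-1.1, -1.5, -1.1]
grip_width: 0.0205
```

```bash
python3 look.py scene c10; python3 look.py side s10; python3 chk.py 10
```

```text
11.25 [0.59494262 0.13768282 0.11839149] [166.14808616  89.89022508 166.20614269] [-3.06120283 -0.78951519 -1.41831092] 0.020261198966060726
11.3 [0.59598882 0.1373918  0.11855477] [143.79773853  89.93442596 143.84086952] [-0.30350251 -1.95312597 -1.0505548 ] 0.020073096921354373
rim scene 347 (np.float64(0.6002124969647119), np.float64(0.10781106841994739), np.float64(0.0563377876617188))
```

View pics/c10c.png

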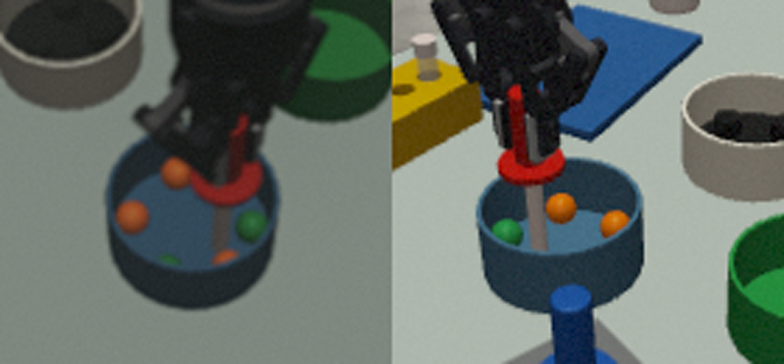

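>>> servo_tool --deltas '[-1.11, -0.22, 0, 0, 0, 0, 1.5, -2.05, -0.85, 0, 0, 0, 0, 1.5, -2.68, -1.79, 0, 0, 0, 0, 1.5, -2.9, -2.9, 0, 0, 0, 0, 1.5, -2.68, -4.01, 0, 0, 0, 0, 1.5, -2.05, -4.95, 0, 0, 0, 0, 1.5, -1.11, -5.58, 0, 0, 0, 0, 1.5, 0, -5.8, 0, 0, 0, 0, 1.5]'

```text
t: 12.1
tcp_pos: [0.5993, 0.0782, 0.1183]
eef_rot: [67.4, 89.9, 67.3]
ft_force: [1.4, 1.2, -0.2]
grip_width: 0.0204
```

>>> servo_tool --deltas '[1.11, 0.22, 0, 0, 0, 0, 1.5, 2.05, 0.85, 0, 0, 0, 0, 1.5, 2.68, 1.79, 0, 0, 0, 0, 1.5, 2.9, 2.9, 0, 0, 0, 0, 1.5, 2.68, 4.01, 0, 0, 0, 0, 1.5, 2.05, 4.95, 0, 0, 0, 0, 1.5, 1.11, 5.58, 0, 0, 0, 0, 1.5, 0, 5.8, 0, 0, 0, 0, 1.5]'

```text
t: 12.9
tcp_pos: [0.598, 0.1367, 0.1188]
eef_rot: [-29.9, 89.8, -29.8]
ft_force: [1.1, -3.9, -1.5]
grip_width: 0.0202
```

```bash
python3 look.py wrist w11; python3 - <<'E'
from h import *
for t in("wrist0","w11"):
  f=dict(np.load(t+".npz"));h=cv2.cvtColor(f["img"],cv2.COLOR_RGB2HSV)
  for n,lo,hi in(("or",(6,120,90),(18,255,255)),("gr",(50,100,40),(80,255,255))):
    m=cv2.inRange(h,lo,hi);k,_,s,c=cv2.connectedComponentsWithStats(m)
    for i in range(1,k):
      if 60<s[i,4]<1500:
        w=atz(f,[c[i]],.020)[0];
        if np.hypot(w[0]-.598,w[1]-.108)<.06: print(t,n,s[i,4],c[i].round(),(w-[.598,.108,0])[:2].round(3))
E
```

```text
12.95 [0.59579858 0.13674662 0.11876984] [-89.22811094  89.91188286 -89.13912748] [-1.54642973 -4.39944686 -0.98484143] 0.020368395740318058
wrist0 or 371 [355.  69.] [0.029 0.017]
wrist0 or 342 [299.  85.] [-0.032  0.   ]
wrist0 or 316 [320. 114.] [-0.007 -0.031]
wrist0 gr 386 [321.  56.] [-0.008  0.03 ]
wrist0 gr 339 [352. 104.] [ 0.029 -0.02 ]
w11 or 367 [279. 196.] [-0.003  0.041]
w11 or 248 [330. 258.] [ 0.043 -0.017]
w11 gr 482 [316. 208.] [0.029 0.03 ]
w11 gr 536 [238. 221.] [-0.039  0.019]
```

View pics/w11.png

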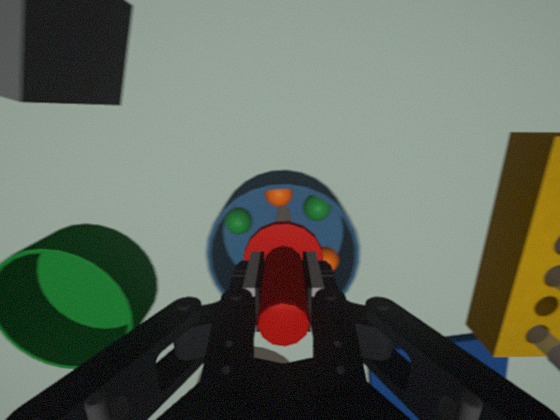

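The wrist view shows four of the five beads (orange (279,196) and (330,258), green (316,208) and (238,221)). One is pinned between the rod and the +y wall at about 4 N, so I ease inward before lifting.

>>> servo_tool --deltas '[0, -0.6, 0, 0, 0, 0, 1.5, 0, -1.2, 0, 0, 0, 0, 1.5, 0, -1.4, 0.5, 0, 0, 0, 1.5, 0, -1.4, 1.8, 0, 0, 0, 1.5, 0, -1.4, 3.5, 0, 0, 0, 1.5, 0, -1.4, 6, 0, 0, 0, 1.5, 0, -1.4, 9, 0, 0, 0, 1.5, 0, -1.4, 12.6, 0, 0, 0, 1.5]'

```text
t: 13.75
tcp_pos: [0.5976, 0.1225, 0.2456]
eef_rot: [157.7, 89.9, 157.7]
ft_force: [-0.1, 0.4, -0.7]
grip_width: 0.0202
```

>>> servo_tool --deltas '[0, -2, 1, 0, 0, 0, 1.5, -1.2, -5, 1, 0, 0, 0, 1.5, -2.4, -8, 1, 0, 0, 0, 1.5, -2.4, -9, 1, 0, 0, 0, 1.5, -2.4, -9, 1, 0, 0, 0, 1.5]'

```text
t: 14.25
tcp_pos: [0.5745, 0.0312, 0.2554]
eef_rot: [2.0, 89.9, 1.8]
ft_force: [0.4, -1.5, -0.7]
grip_width: 0.0202
```

```bash
python3 look.py wrist w12; python3 look.py scene c12;python3 - <<'E'
from h import *
f=dict(np.load("w12.npz"))
v,u=np.mgrid[0:420,0:560];p=atdepth(f,np.c_[u.ravel(),v.ravel()]);d=np.hypot(p[:,0]-.598,p[:,1]-.1075)
r=p[(p[:,2]>.05)&(p[:,2]<.06)&(d<.075)];print("rim",len(r),circ(r))
h=cv2.cvtColor(f["img"],cv2.COLOR_RGB2HSV)
for n,lo,hi in(("or",(6,120,90),(18,255,255)),("gr",(50,100,40),(80,255,255))):
    m=cv2.inRange(h,lo,hi);k,_,s,c=cv2.connectedComponentsWithStats(m)
    for i in range(1,k):
      if 40<s[i,4]<1500:
        w=atz(f,[c[i]],.020)[0];
        if np.hypot(w[0]-.598,w[1]-.108)<.06: print(n,s[i,4],c[i].round(),(w-[.598,.108,0])[:2].round(3))
E
```

```text
14.3 [0.57455693 0.03230489 0.25512106] [26.81596983 89.91012892 26.71896331] [-0.73904901  0.24410571 -1.70044807] 0.020080251609620108
14.35 [0.57454864 0.03298391 0.25489424] [37.32023181 89.92269052 37.2856615 ] [-0.48635219 -0.45204913 -0.63722405] 0.02046133702594902
rim 1418 (np.float64(0.5985081702371133), np.float64(0.1095985351818308), np.float64(0.05721992719460295))
or 319 [299.  74.] [-0.004  0.045]
or 276 [334. 129.] [ 0.04  -0.017]
or 251 [301. 149.] [-0.    -0.042]
gr 319 [328.  85.] [0.03  0.034]
gr 296 [270.  97.] [-0.038  0.02 ]
```

View pics/w12.png

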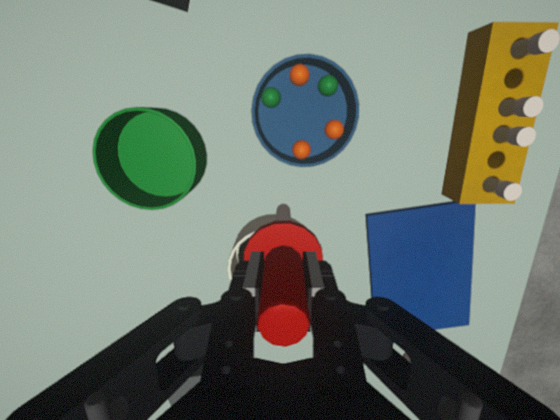

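All five beads are in the dish. Matching their cyclic colour order, each moved over 20 mm, and the dish moved about 2 mm. Now returning to the stand.

>>> servo_tool --deltas '[-0.8, -2, 0, 0, 0, 0, 1.5, -2.4, -6, 0, 0, 0, 0, 1.5, -4, -10, 0, 0, 0, 0, 1.5, -5.7, -14, 0, 0, 0, 0, 1.5, -7.3, -18, 0, 0, 0, 0, 1.5, -8.9, -22, 0, 0, 0, 0, 1.5, -10.5, -26, 0, 0, 0, 0, 1.5, -11.4, -28, 0, 0, 0, 0, 1.5]'

```text
t: 15.15
tcp_pos: [0.4599, -0.2496, 0.2544]
eef_rot: [-67.7, 90.0, -67.7]
ft_force: [0.1, -0.1, -0.8]
grip_width: 0.0207
```

>>> servo_tool --deltas '[-0.2, -0.6, -0.5, 0, 0, 0, 1.5, -0.2, -0.6, -1.5, 0, 0, 0, 1.5, -0.2, -0.6, -2.5, 0, 0, 0, 1.5, -0.2, -0.6, -3, 0, 0, 0, 1.5, -0.2, -0.6, -3, 0, 0, 0, 1.5]'

```text
t: 15.65
tcp_pos: [0.458, -0.2518, 0.2229]
eef_rot: [133.5, 89.8, 133.7]
ft_force: [0.4, 0.1, 0.1]
grip_width: 0.0203
```

```bash
python3 look.py wrist w13; python3 look.py side s13; python3 - <<'E'
import cv2,numpy as np
a=cv2.imread("pics/w13.png")[130:270,210:350];b=cv2.imread("pics/s13.png")[80:220,290:430]
cv2.imwrite("pics/c13.png",cv2.resize(np.hstack([a,b]),None,fx=2.85,fy=2.85,interpolation=2))
from h import *
P=[[.4578,-.2525,.1195],[.4578,-.2525,.215],[.4578,-.2525,.27]]
print((proj(dict(np.load("s13.npz")),P)-[290,80])*2.85+[399,0]); print((proj(dict(np.load("w13.npz")),P)-[210,130])*2.85)
E
```

```text
15.7 [ 0.45821225 -0.2522303   0.22367918] [130.88909456  89.91852726 130.98198588] [ 0.03102806 -0.65135577 -1.39971832] 0.020222240029572593
15.75 [ 0.45838027 -0.2526671   0.22420612] [114.78844537  89.9794988  114.86468359] [-0.75692682 -0.51561538 -1.37246143] 0.020003655113019467
[[608.35714866 228.66064024]
 [624.64556285 119.96336933]
 [635.02856669  51.18519221]]
[[208.33731788 226.6291367 ]
 [207.48634727 377.30661585]
 [206.39445836 570.56458123]]
```

View pics/c13.png

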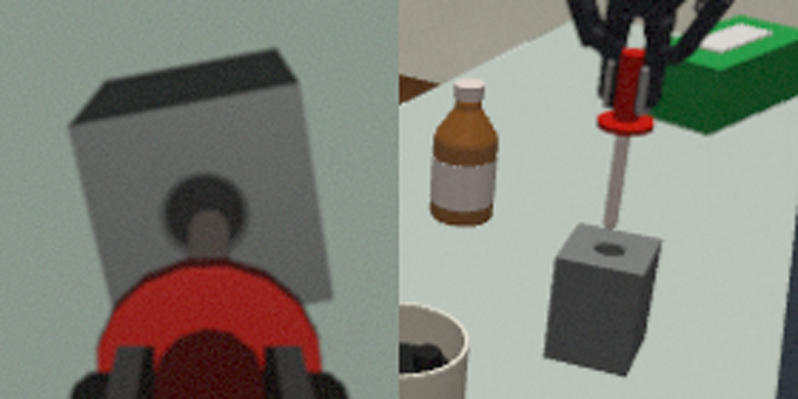

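The tip at crop (611,229) is right above the hole at (609,249) and the rod is still upright. Lowering.

>>> servo_tool --deltas '[-0.1, 0, -1, 0, 0, 0, 1.5, -0.1, 0, -2, 0, 0, 0, 1.5, -0.1, 0, -3, 0, 0, 0, 1.5, -0.1, 0, -4, 0, 0, 0, 1.5, -0.1, 0, -4.5, 0, 0, 0, 1.5]'

```text
t: 16.25
tcp_pos: [0.4564, -0.2531, 0.1777]
eef_rot: [138.4, 89.9, 138.4]
ft_force: [-0.1, 0.5, -1.1]
grip_width: 0.0199
```

```bash
python3 look.py side s14; python3 - <<'E'
import cv2,numpy as np
b=cv2.imread("pics/s14.png")[80:220,290:430]
cv2.imwrite("pics/c14.png",cv2.resize(b,None,fx=4,fy=4,interpolation=2))
E
```

```text
16.3 [ 0.45623995 -0.25294706  0.17735186] [138.68101803  89.83421019 138.66924409] [-0.60516456  0.8592418  -1.42581183] 0.02050758779071295
```

View pics/c14.png

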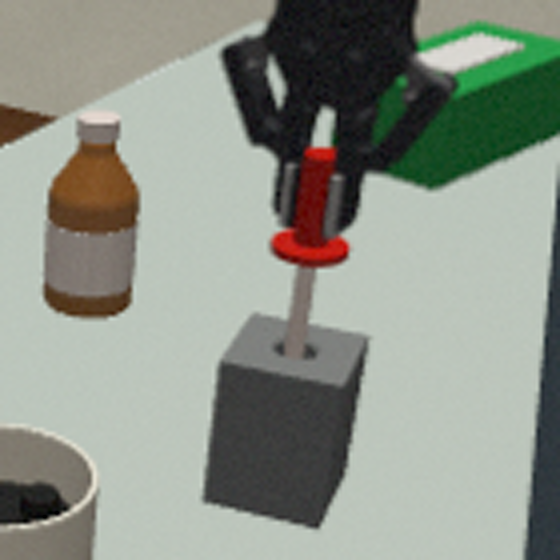

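The shaft is in the hole and centred, at crop (297,345), with no contact force. Lowering until the collar is about 1 mm above the stand.

>>> servo_tool --deltas '[0, 0, -1.5, 0, 0, 0, 1.5, 0, 0, -3, 0, 0, 0, 1.5, 0, 0, -4.5, 0, 0, 0, 1.5, 0, 0, -5.5, 0, 0, 0, 1.5, 0, 0, -6, 0, 0, 0, 1.5, 0, 0, -6.2, 0, 0, 0, 1.5, 0, 0, -6.2, 0, 0, 0, 1.5]'

```text
t: 17.0
tcp_pos: [0.4572, -0.2537, 0.1175]
eef_rot: [-41.4, 90.0, -41.4]
ft_force: [-0.2, -0.2, -1.3]
grip_width: 0.02
```

>>> servo_tool --deltas '[0, 0, -0.1, 0, 0, 0, 1.5, 0, 0, -0.1, 0, 0, 0, 1.5]' --force 20

```text
t: 17.2
tcp_pos: [0.4573, -0.2537, 0.1168]
eef_rot: [-41.7, 89.9, -41.7]
ft_force: [-0.1, 0.2, -1.6]
grip_width: 0.0202
```

>>> servo_tool --deltas '[0, 0, -0.1, 0, 0, 0, 1.5, 0, 0, -0.2, 0, 0, 0, 1.5, 0, 0, -0.2, 0, 0, 0, 1.5]'

```text
t: 17.5
tcp_pos: [0.4572, -0.2536, 0.1148]
eef_rot: [-41.5, 90.0, -41.5]
ft_force: [-0.8, -0.1, 2.4]
grip_width: 0.0204
```

```bash
python3 look.py side s15; python3 - <<'E'
import cv2,numpy as np
b=cv2.imread("pics/s15.png")[110:220,320:410]
cv2.imwrite("pics/c15.png",cv2.resize(b,None,fx=5,fy=5,interpolation=2))
E
```

```text
17.55 [ 0.45716918 -0.25361732  0.11477836] [-43.65775136  89.9605576  -43.6574638 ] [-1.36888888  0.83562704  3.74537039] 0.02085596741941224
```

View pics/c15.png

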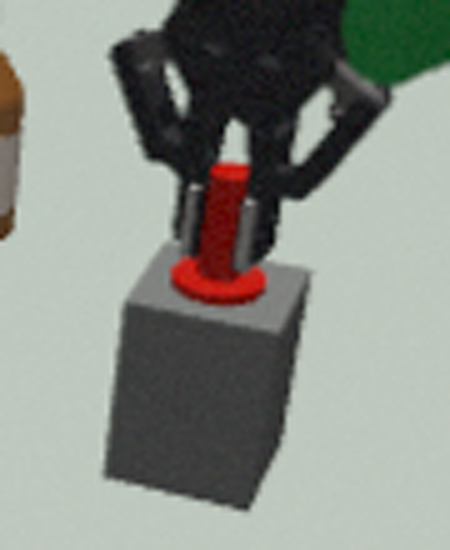

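The collar has touched down: upward force changed from −1.6 to +3 N, at the same height as the original grasp. Opening, then rising.

>>> servo_tool --deltas '[0, 0, 0, 0, 0, 0, 2.6, 0, 0, 0, 0, 0, 0, 4, 0, 0, 0, 0, 0, 0, 6, 0, 0, 0.2, 0, 0, 0, 8.5, 0, 0, 0.5, 0, 0, 0, 8.5, 0, 0, 0.5, 0, 0, 0, 8.5, 0, 0, 0.5, 0, 0, 0, 8.5]'

```text
t: 18.25
tcp_pos: [0.4571, -0.2536, 0.1195]
eef_rot: [-42.5, 90.0, -42.5]
ft_force: [-0.1, 0.5, -0.4]
grip_width: 0.0849
```

>>> servo_tool --deltas '[0, 0, 1, 0, 0, 0, 8.5, 0, 0, 3.5, 0, 0, 0, 8.5, 0, 0, 6.5, 0, 0, 0, 8.5, 0, 0, 9.5, 0, 0, 0, 8.5, 0, 2, 12, 0, 0, 0, 8.5, 0, 4, 13.5, 0, 0, 0, 8.5, 0, 4, 13.5, 0, 0, 0, 8.5, 0, 4, 13.5, 0, 0, 0, 8.5]'

```text
t: 19.05
tcp_pos: [0.4571, -0.2135, 0.2549]
eef_rot: [-51.4, 89.9, -51.3]
ft_force: [0.2, 0.5, 1.0]
grip_width: 0.0853
```

```bash
python3 look.py wrist w16; python3 look.py side s16; python3 look.py scene c16; python3 - <<'E'
from h import *
f=dict(np.load("w16.npz"));im=f["img"].astype(int)
m=(im[...,0]>2.2*im[...,1])&(im[...,0]>2.2*im[...,2])&(im[...,0]>60)
v,u=np.nonzero(m);p=atdepth(f,np.c_[u,v])
c=p[(p[:,2]>.102)&(p[:,2]<.11)];t=p[(p[:,2]>.155)&(p[:,2]<.167)]
for q in(c,t):print(len(q),np.median(q[:,2]),cv2.minEnclosingCircle(q[:,:2].astype(np.float32)))
f=dict(np.load("c16.npz"));v,u=np.mgrid[235:310,250:330];p=atdepth(f,np.c_[u.ravel(),v.ravel()])
r=p[(p[:,2]>.050)&(p[:,2]<.060)];print("rim scene",len(r),circ(r))
a=cv2.imread("pics/c16.png")[200:330,220:360];b=cv2.imread("pics/s16.png")[120:250,300:440]
cv2.imwrite("pics/c16c.png",cv2.resize(np.hstack([a,b]),None,fx=2.8,fy=2.8,interpolation=2))
E
```

```text
19.1 [ 0.45681431 -0.21365285  0.25410354] [-141.50599306   89.97682407 -141.48709412] [-0.3120727   0.80844137  0.34421873] 0.08500846524388994
19.15 [ 0.45665942 -0.21375588  0.25363109] [159.68288386  89.93514314 159.6740327 ] [ 0.4369405  -0.67649357 -0.17760773] 0.08475871175088713
19.2 [ 0.45654921 -0.21378503  0.25339401] [152.05070734  89.90095941 152.0233385 ] [-1.15318122  0.27854469 -0.91358904] 0.08476197826368803
790 0.1058391855919858 ((0.45632487535476685, -0.2531467378139496), 0.02295166254043579)
383 0.1606960257063383 ((0.4567689299583435, -0.2521975636482239), 0.010630005039274693)
rim scene 429 (np.float64(0.5988717276716521), np.float64(0.10947739690036179), np.float64(0.057488708002458845))
```

View pics/c16c.png

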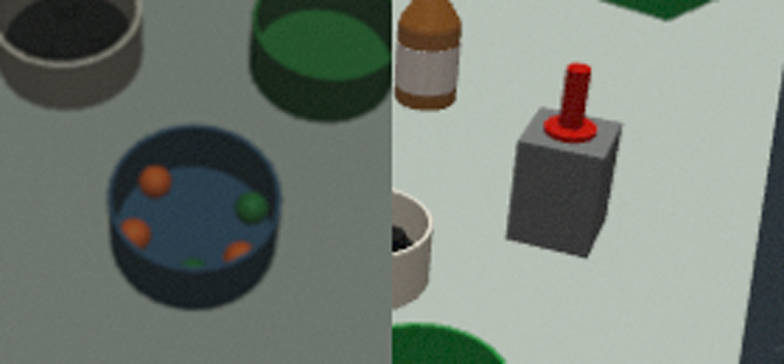

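The rod is seated upright: collar top z 0.106, axis (0.456, -0.253). All five beads are in the dish and the gripper is clear, so I hand in.

```bash
python3 -c "
from cell import job
print(job.finish_job())"
```

```text
the job is handed in; nothing more can be done
None
```

The job is handed in. I took the red-handled rod from its stand and stirred the blue dish, then put the rod back and let go. `finish_job` reports no verdict, so the results below are my own checks.

- **Stirring:** I made about 3.9 anticlockwise turns with the tip roughly 8 mm above the dish floor. The radius was 25 mm for the first 1.4 turns. I then widened it to 29 mm because the beads had settled outward against the wall.
- **Rod:** It hangs upright with its collar on the stand, about 1 mm from the measured hole centre. The gripper is open and clear of everything.
- **Beads:** All five are in the dish. Matching them by colour order around the ring, each moved more than 20 mm; same-coloured beads could not be told apart directly.
- **Blue dish:** It moved about 2 mm. At the end of the last turn a bead was briefly pinned between the rod and the wall at about 4 N, so I eased the rod inward before lifting.
- **Brush and white dish:** I did not touch either one. I did not measure their positions at the end.

No check failed. The side-view reading of the tip was up to 10 mm off at first. Projecting an upright rod into the pictures showed it really was vertical, to about a pixel.

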